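# Hold the matching glaze test tile over the bowl

### The arm

A 7-joint arm with a two-finger parallel gripper is mounted at the origin on the work surface. World frame = base frame: x ahead of the robot, y to its left, z up, the work surface at z = 0. Lengths are in m, angles in rad, forces in N, time in s.
With the tool pointing down it reaches from about 0.425 to 0.925 m from the base axis. Payload 6.8 kg.
Tool frame: the origin (TCP) lies at the very end of the fingers, on their centre line; the grasp point (between the pads) lies 19 mm behind it; z points along the fingers, y is the line along which they close (so a half turn about z gives the same grasp; the last joint's range is limited). The gripper opens to 85 mm and grips with 20 to 120 N. Pads are 22 mm wide; open, the fingers measure 114 mm over their backs; the gripper's body (76 mm by 85 mm) begins 54 mm behind the grasp point. The pads swing forward as they close: fully open they stand 13 mm farther back than shut.
Start: joints at [1.157, 0.477, 0.022, 1.555, -0.011, 1.109, -0.083], TCP at [0.203, -0.644, 0.231] pointing down, gripper open.
Joint ranges: [-2.96, 2.96], [-0.34, 2.1], [-1.41, 1.46], [0.24, 2.44], [-1.37, 4.51], [0.17, 1.92], [-2.96, 2.96]. Speed limits (rad/s): [2.39, 2.39, 3.14, 3.14, 3.14, 3.14, 3.14].

### API

Orientations are given as a rotation vector (axis times angle).
In Python, from bench import r gives the robot as it stands.
- The arm moves only by the tool play_rows, never from a script. Its argument "targets" is text: rows parted by semicolons, each of 5 numbers parted by spaces: the closure, from -1 (fully open) to 1 (shut), then the shift along the tool's x, y, z in m, then the turn about the tool's z in rad. In form: gripper dx dy dz spin; .... A call has 1 to 8 rows; each row is the pose to reach, as a shift and turn from the pose commanded when the call began, along the tool's axes at that moment; what a row does not reach only later rows make up. A row lasts 1/12 s, in which the tool goes at most 41.7 mm and 7.16 degrees, less where a joint would pass 70% of its speed; a pose out of reach is approached as far as the arm can. A call with a gripper value outside its range is refused whole. The fingers move at their own pace and stop on an object; "squeeze" is the grip in N (left out, the last holds). Time passes only in rows, so rows that repeat a pose let the fingers close. It gives the time, the measured TCP pose, the force, the opening and the grip force at its end, in the units of the state.
- r.get_obs(): the state, without advancing time (a new reading comes with each control period).
- r.grab_frame(name): name is "scene" or "top"; returns the picture (480x640x3 uint8, red, green, blue); there is no depth.
- r.camera_info(name): a dict with "fov_y" (degrees; the focal length in pixels is half the picture's height over the tangent of half this angle, whatever the lens; pixels are square), "cx", "cy" (the principal point, pixels), "position" and "rotation" of the camera in the world. Camera axes: x right, y down, z forward; pixel columns grow to the right and rows downward; lengths in m; the calibration is good to about 2 mm. A picture is of the moment at which its call begins. camera_info takes no time and is no camera call.
- r.hand_in(): hands the job in; it is judged then, once.
The state is a dict: "clock": time; "joints": joint angles; "qvel": joint speeds; "tau": joint torques, N m; "tcp_pos": TCP position; "orientation": TCP orientation; "contact_force": force on the tool from outside, world axes, zero at the start; "moment": the same for the moment, N m; "grip_width": finger opening in m; "gripper_force": force on a finger pad.
Only numpy, scipy, OpenCV 4.12 (cv2) and the standard library are available. Lean on these libraries where they do the work, as an engineer would, in place of code of your own. Each camera call takes 0.05 s, during which the arm holds its last target. There are 200 camera calls.

### The job

One of the three glazed bowls stands on the banding wheel: draw the test tile of the same glaze colour up out of the tile rack and hold it a few centimetres above the rim of that bowl, over its middle, leaned back at about 45 degrees with its glazed face upward, so that tile and bowl can be compared in the same light. Do not touch the bowl with the tile, and leave the bowls, the other two tiles and the other things on the table where they are. Finish while still holding the tile there, steady in the gripper.

Things in the scene. Friction and masses are not known exactly. Their poses are not given: they have to be found in the camera images.
- rack: Hardwood tile rack, 56 x 262 x 47 mm high, fixed. Origin: centre of its underside; y along it, x to the side the glazed faces look to (roughly away from the robot). Three pockets along y at -85, 0, +85 mm, each 12 (x) by 64 mm (y), 35 mm deep, floor 12 mm above the table. A tile stands upright in each, 75 mm of it showing, front and back free for fingers.
- wheel_top (a point): Centre of the top of the banding wheel (a low dark iron turntable, 180 mm across, its flat round head 50 mm above the table, free to turn about the vertical). It carries one of the three bowls, off its centre by at most about 15 mm.
- board: Plywood ware board on two battens, 170 x 300 mm, top 50 mm above the table, fixed; origin: centre of its underside. It carries the two bowls that are not on the wheel.
- tile_blue_center (a point): Blue glaze test tile, loose, 0.09 to 0.14 kg, flat fired clay, 9 mm thick (x), 60 wide (y), 110 high (z); this point is its centre. x points out of the glazed face (blue, darker along the top, bare buff clay at the foot), z to its glazed top edge; the back is bare buff. Starts upright in a rack pocket, foot 12 mm and top edge 122 mm above the table.
- tile_blue_foot (a point): Middle of the blue tile's lower edge, 55 mm below its centre (same axes).
- tile_green_center (a point): Green glaze test tile, loose, 0.09 to 0.14 kg, flat fired clay, 9 mm thick (x), 60 wide (y), 110 high (z); this point is its centre. x points out of the glazed face (green, darker along the top, bare buff clay at the foot), z to its glazed top edge; the back is bare buff. Starts upright in a rack pocket, foot 12 mm and top edge 122 mm above the table.
- tile_green_foot (a point): Middle of the green tile's lower edge, 55 mm below its centre (same axes).
- tile_yellow_center (a point): Yellow glaze test tile, loose, 0.09 to 0.14 kg, flat fired clay, 9 mm thick (x), 60 wide (y), 110 high (z); this point is its centre. x points out of the glazed face (yellow, darker along the top, bare buff clay at the foot), z to its glazed top edge; the back is bare buff. Starts upright in a rack pocket, foot 12 mm and top edge 122 mm above the table.
- tile_yellow_foot (a point): Middle of the yellow tile's lower edge, 55 mm below its centre (same axes).
- bowl_blue: Blue-glazed bowl, loose, round, rim 130 mm across, 60 mm high, on a buff foot 68 mm across. Origin: centre of its underside, z up; the rim is 60 mm above it. Stands on the wheel or on the ware board. Not to be moved or touched by a tile.
- bowl_green: Green-glazed bowl, loose, round, rim 130 mm across, 60 mm high, on a buff foot 68 mm across. Origin: centre of its underside, z up; the rim is 60 mm above it. Stands on the wheel or on the ware board. Not to be moved or touched by a tile.
- bowl_yellow: Yellow-glazed bowl, loose, round, rim 130 mm across, 60 mm high, on a buff foot 68 mm across. Origin: centre of its underside, z up; the rim is 60 mm above it. Stands on the wheel or on the ware board. Not to be moved or touched by a tile.
- jar_center (a point): Bystander: closed amber glass jar with white cap, 64 mm across, 85 mm high; point half-way up. Leave alone.
- former_center (a point): Bystander: upright pale cardboard ring, 90 mm across, 60 mm high; point half-way up. Leave alone.
- knife_center (a point): Bystander: palette knife with wooden handle, lying along its x, about 205 mm long, 22 mm thick, the point between handle and blade, 11 mm above the table. Leave alone.
- channel_center (a point): Bystander: blue plastic U-channel lying along its y, 200 x 24 mm, 18 mm high; point at its middle, 9 mm up. Leave alone.
Not all that is in view belongs to the job. Leave any pink look-alike of the part that bears tile_yellow_center alone.

How it is judged:
On the way:
1. the tile matching the bowl on the wheel is in the fingers, wholly clear above the rack's pockets (((horizontal distance between bowl_blue and wheel_top below 0.05 m and z of tile_blue_foot in the frame of rack above 0.055 m and contact force between the fingers and tile_blue above 0.5 N) or (horizontal distance between bowl_green and wheel_top below 0.05 m and z of tile_green_foot in the frame of rack above 0.055 m and contact force between the fingers and tile_green above 0.5 N) or (horizontal distance between bowl_yellow and wheel_top below 0.05 m and z of tile_yellow_foot in the frame of rack above 0.055 m and contact force between the fingers and tile_yellow above 0.5 N))), for 0.1 s.
At the end, for the whole second after the job is handed in: The tile matching the bowl on the wheel is gripped and still, touching neither rack, wheel nor bowl; its centre within 70 mm of the bowl's axis; its lower edge (middle) 5 to 150 mm above the rim; its glazed face's normal 30 to 60 degrees from straight up; that bowl within 50 mm of the wheel's axis (((horizontal distance between bowl_blue and wheel_top below 0.05 m and horizontal distance between tile_blue_center and bowl_blue below 0.07 m and z of tile_blue_foot in the frame of bowl_blue between 0.065 and 0.21 m and angle between tile_blue_foot's own x axis and vertical between 0.52 and 1.05 rad and contact force between the fingers and tile_blue above 0.5 N and contact force between tile_blue and bowl_blue below 0.1 N and contact force between tile_blue and rack below 0.1 N and contact force between tile_blue and wheel below 0.1 N and linear speed of tile_blue below 0.03 m/s and angular speed of tile_blue below 0.3 rad/s) or (horizontal distance between bowl_green and wheel_top below 0.05 m and horizontal distance between tile_green_center and bowl_green below 0.07 m and z of tile_green_foot in the frame of bowl_green between 0.065 and 0.21 m and angle between tile_green_foot's own x axis and vertical between 0.52 and 1.05 rad and contact force between the fingers and tile_green above 0.5 N and contact force between tile_green and bowl_green below 0.1 N and contact force between tile_green and rack below 0.1 N and contact force between tile_green and wheel below 0.1 N and linear speed of tile_green below 0.03 m/s and angular speed of tile_green below 0.3 rad/s) or (horizontal distance between bowl_yellow and wheel_top below 0.05 m and horizontal distance between tile_yellow_center and bowl_yellow below 0.07 m and z of tile_yellow_foot in the frame of bowl_yellow between 0.065 and 0.21 m and angle between tile_yellow_foot's own x axis and vertical between 0.52 and 1.05 rad and contact force between the fingers and tile_yellow above 0.5 N and contact force between tile_yellow and bowl_yellow below 0.1 N and contact force between tile_yellow and rack below 0.1 N and contact force between tile_yellow and wheel below 0.1 N and linear speed of tile_yellow below 0.03 m/s and angular speed of tile_yellow below 0.3 rad/s))); the arm keeps its last pose, push and grip.
It fails at once if a tile other than the one matching the bowl on the wheel is disturbed ((horizontal distance between bowl_blue and wheel_top above 0.05 m and distance of tile_blue_center from where it was at the start of the episode above 0.02 m) or (horizontal distance between bowl_green and wheel_top above 0.05 m and distance of tile_green_center from where it was at the start of the episode above 0.02 m) or (horizontal distance between bowl_yellow and wheel_top above 0.05 m and distance of tile_yellow_center from where it was at the start of the episode above 0.02 m)).
It fails at once if a bowl is moved (distance of any of bowl_blue, bowl_green, bowl_yellow from where it was at the start of the episode above 0.015 m).
It fails at once if a tile knocks a bowl (contact force between any of tile_blue, tile_green, tile_yellow and bowl_blue above 0.5 N or contact force between any of tile_blue, tile_green, tile_yellow and bowl_green above 0.5 N or contact force between any of tile_blue, tile_green, tile_yellow and bowl_yellow above 0.5 N).
It fails at once if the jar, the cardboard ring, the knife or the blue channel is moved (distance of any of jar_center, former_center, knife_center, channel_center from where it was at the start of the episode above 0.02 m).
It also fails if it takes over 32 s, if anything falls off the work surface, if the arm or the gripper's body presses on something with over 40 N, if the wrist force passes 120 N, or if a joint passes its speed limit or range.

## Working session

There is one attempt and no reset: what is moved stays moved. The work goes in short steps, Python scripts to look and compute and a tool call to move; the robot and the scene stay as the last step left them, time stands still between calls to the robot, and variables do not carry over. Pictures are saved under pics/ and viewed, at most 10 in all, crops included, and the job is handed in when it is done.

Besides the shell and the picture viewer there is one more tool, called after ">>>" as name(argument=value, ...), one argument or row to a line, values as JSON. play_rows: Moves the arm, as the interface text tells. Its arguments: {"type":"object","properties":{"targets":{"type":"string"},"squeeze":{"type":"number"}},"required":["targets"]}

```bash
ls; mkdir -p pics
python3 - <<'E'
from bench import r
import cv2
for n in("scene","top"):
    i=r.camera_info(n);print(n,i)
    cv2.imwrite(f"pics/{n}0.png",r.grab_frame(n)[:,:,::-1])
print(r.get_obs())
E
```

```text
pics
scene {'fov_y': 55.368181407558026, 'cx': 325.98022437550895, 'cy': 235.335955805958, 'position': array([1.38596235, 0.18557661, 0.7388771 ]), 'rotation': array([-1.55053616, -1.83419454,  0.93425316])}
top {'fov_y': 51.81501664891948, 'cx': 317.00502714370367, 'cy': 239.34970809092107, 'position': array([ 0.41809332, -0.00137811,  1.19922623]), 'rotation': array([-2.16882807,  2.15316811, -0.06294716])}
{'clock': 0.1, 'joints': array([ 1.15689194,  0.47772004,  0.02235572,  1.55634621, -0.01152743,
        1.10932022, -0.08311039]), 'qvel': array([ 8.70971403e-04, -5.07220650e-04, -7.85909393e-04, -8.03236850e-04,
       -7.35683011e-05, -4.54798209e-04, -1.80349839e-03]), 'tau': array([ 4.54625260e-03, -5.97761965e+01,  1.61360465e+00, -2.81955564e+01,
        1.28480309e-02,  5.04329684e-03,  4.87730108e-05]), 'tcp_pos': array([ 0.20304248, -0.64317308,  0.23042414]), 'orientation': array([-3.10333514e+00, -4.78217046e-01,  5.57152491e-04]), 'contact_force': array([ 0.36740756,  0.57943314, -0.36835105]), 'moment': array([ 0.0440727 ,  0.00484312, -0.00940953]), 'gripper_force': 0.0, 'grip_width': 0.08540480760259436}
```

View pics/scene0.png

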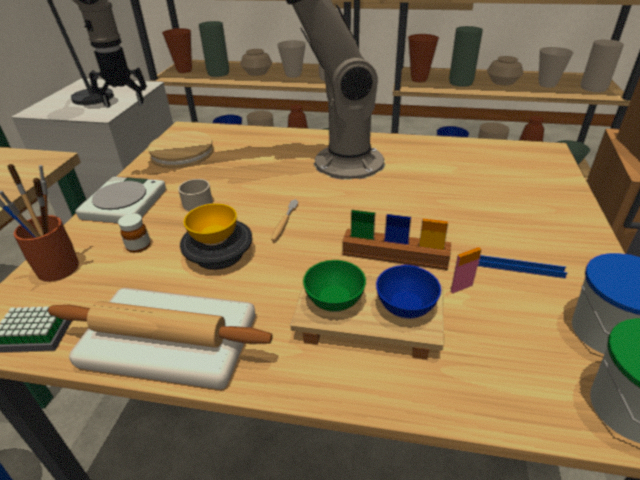

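View pics/top0.png

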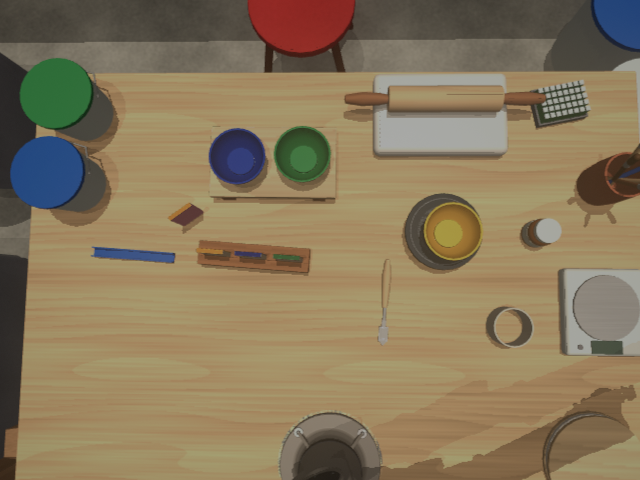

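Scene picture: the yellow bowl is on the wheel (top view about (450,232)). The yellow tile is at the rack's left end (top view about (211,252)), with the pink look-alike standing near it at (187,215). The tool always points down. So I plan to grip the tile by its side edges, draw it out, and swing it back by pressing its foot against the fixed rack wall.

```bash
cat > h.py <<'E'
import numpy as np,cv2
from bench import r
from scipy.spatial.transform import Rotation as R
def ray(n,uv):
    i=r.camera_info(n);f=240/np.tan(np.radians(i["fov_y"]/2))
    uv=np.atleast_2d(np.asarray(uv,float))
    d=np.c_[(uv[:,0]-i["cx"])/f,(uv[:,1]-i["cy"])/f,np.ones(len(uv))]
    return np.array(i["position"]),d@R.from_rotvec(i["rotation"]).as_matrix().T
def onz(n,uv,z):
    p,d=ray(n,uv);return p+d*((z-p[2])/d[:,2])[:,None]
def blobs(img,lo,hi,amin=20):
    m=cv2.inRange(cv2.cvtColor(img,cv2.COLOR_RGB2HSV),lo,hi)
    return [c for c in cv2.findContours(m,cv2.RETR_EXTERNAL,cv2.CHAIN_APPROX_NONE)[0] if cv2.contourArea(c)>amin]
E
python3 - <<'E'
from h import *
np.set_printoptions(precision=4,suppress=True)
t=cv2.imread("pics/top0.png")[:,:,::-1].copy();s=cv2.imread("pics/scene0.png")[:,:,::-1].copy()
for nm,im in(("top",t),("scene",s)):
  for k,lo,hi in(("yel",(15,200,90),(28,255,255)),("blue",(112,150,40),(130,255,255)),("green",(50,100,30),(85,255,255)),("pink",(160,60,60),(179,255,255)),("rack",(3,120,50),(14,255,200))):
    for c in blobs(im,lo,hi):
        print(nm,k,cv2.contourArea(c),cv2.boundingRect(c),np.round(np.array(cv2.minAreaRect(c)[1]),1))
c=cv2.resize(t[190:300,150:330],None,fx=4,fy=4,interpolation=cv2.INTER_CUBIC)
d=cv2.resize(s[200:310,330:510],None,fx=4,fy=4,interpolation=cv2.INTER_CUBIC)
cv2.imwrite("pics/c0.png",c[:,:,::-1]);cv2.imwrite("pics/d0.png",d[:,:,::-1])
E
```

```text
top green 47.5 (274, 255, 25, 5) [24.2  3.3]
top green 2361.0 (274, 126, 56, 56) [55. 55.]
top green 3981.0 (19, 58, 74, 71) [70.  72.8]
top rack 510.5 (0, 425, 18, 55) [15.2 54.9]
top rack 2279.5 (198, 241, 112, 32) [111.1  23.9]
top rack 73.0 (529, 219, 19, 26) [26.5 14.2]
top rack 37.5 (627, 172, 13, 7) [ 6. 12.]
top rack 39.0 (624, 160, 16, 12) [ 4.7 18.6]
top rack 1867.5 (577, 152, 63, 54) [45.9 63.6]
top rack 395.0 (504, 92, 42, 13) [12. 41.]
top rack 418.5 (345, 92, 44, 13) [12. 43.]
top rack 56.0 (265, 51, 7, 21) [20.  6.]
top rack 483.5 (253, 13, 101, 59) [ 56.2 101.1]
scene yel 184.0 (458, 247, 23, 18) [10.2 24.1]
scene yel 658.0 (419, 219, 29, 31) [25.6 28.9]
scene yel 1502.0 (183, 203, 54, 40) [40.2 51.4]
scene blue 2414.0 (377, 265, 63, 53) [61.7 51.9]
scene blue 503.5 (385, 215, 25, 29) [22.3 26.5]
scene blue 146.5 (438, 127, 30, 9) [ 8. 29.]
scene blue 103.5 (214, 115, 27, 9) [26.1  7.4]
scene green 285.5 (24, 383, 28, 25) [30.2 15.8]
scene green 1531.0 (608, 318, 32, 69) [68. 31.]
scene green 423.5 (0, 318, 63, 26) [20.5 66.1]
scene green 2335.0 (304, 260, 62, 51) [55
[... 539 characters left out ...]
 rack 29.0 (36, 215, 8, 17) [16.1  5.2]
scene rack 41.0 (605, 209, 14, 11) [14.1  8.5]
scene rack 2450.5 (14, 204, 65, 78) [73.5 48.6]
scene rack 1826.0 (588, 133, 52, 114) [112.4  47.2]
scene rack 39.0 (620, 132, 20, 29) [19. 28.]
scene rack 39.0 (610, 121, 27, 22) [20.5 21.9]
scene rack 197.0 (590, 114, 25, 12) [23.3 11. ]
scene rack 21.5 (627, 105, 13, 19) [18. 12.]
scene rack 2009.0 (400, 105, 186, 36) [185.2  29.4]
scene rack 155.0 (372, 104, 21, 11) [10. 20.]
scene rack 1345.0 (193, 96, 136, 32) [135.5  27.1]
scene rack 135.0 (168, 95, 20, 10) [ 9. 19.]
scene rack 30.5 (634, 83, 6, 24) [ 5. 23.]
scene rack 981.0 (409, 34, 29, 49) [48. 28.]
scene rack 846.0 (163, 28, 29, 46) [45.6 26.1]
```

View pics/c0.png

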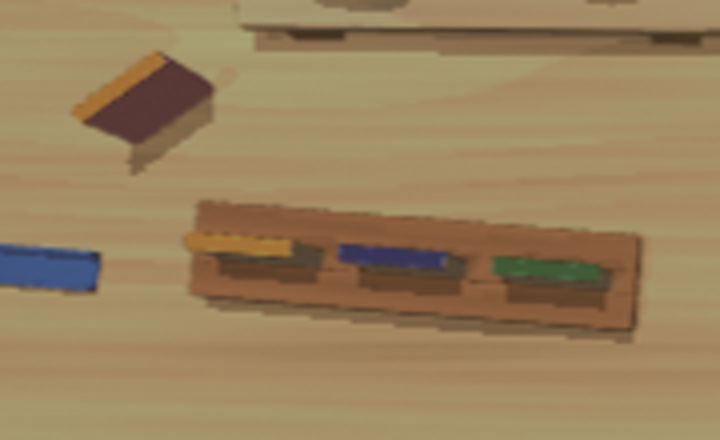

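View pics/d0.png

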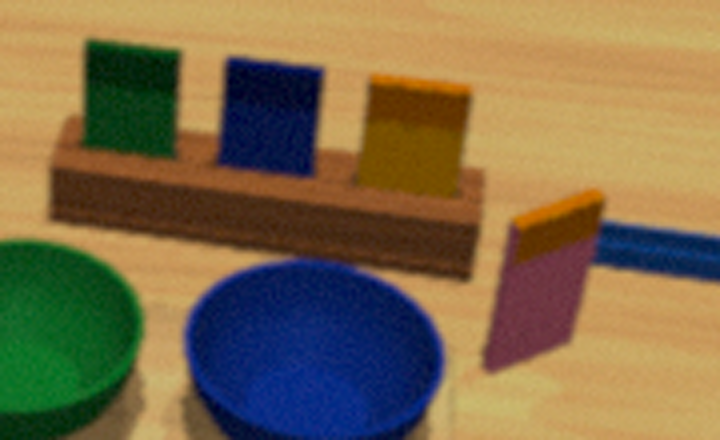

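Crop c0 (4x): rack top corners are about (198,202), (642,235), (633,330) and (190,295), and the yellow top strip is centred at about (240,244). Crop d0 shows the look-alike standing clear of the rack, on its +x/+y side.

```bash
cat > m.py <<'E'
from h import *
np.set_printoptions(precision=4,suppress=True)
t=cv2.imread("pics/top0.png")[:,:,::-1].copy();s=cv2.imread("pics/scene0.png")[:,:,::-1].copy()
cr=lambda p:(np.array(p,float)+.5)/4-.5+np.array([150,190])
sc=lambda p:(np.array(p,float)+.5)/4-.5+np.array([330,200])
k=onz("top",cr([(198,202),(642,235),(633,330),(190,295)]),.047)
print("rack",k,k.mean(0),"len",np.linalg.norm(k[0]-k[1]),np.linalg.norm(k[0]-k[3]))
d=(k[0]-k[1])+(k[3]-k[2]);print("y-axis yaw deg from +y",np.degrees(np.arctan2(-d[0],d[1])))
th=np.arctan2(-d[0],d[1]);c=k.mean(0);ya=np.array([-np.sin(th),np.cos(th)])
for i in(.085,0,-.085):print("pocket",c[:2]+i*ya)
for q in((240,244),(394,257),(547,269)):print("tile top",onz("top",cr(q),.122))
print("scene tops edge y,b,g", onz("scene",sc([(421,82),(276,63),(133,45)]),.122))
print("rack scene front top corners",onz("scene",sc([(52,168),(475,226)]),.047))
hsv=cv2.cvtColor(t,cv2.COLOR_RGB2HSV)
m=cv2.inRange(hsv,(12,130,60),(30,255,255));m[:,:415]=0;m[:,490:]=0;m[:195]=0;m[270:]=0
cs=max(cv2.findContours(m,0,1)[0],key=cv2.contourArea)
e=cv2.fitEllipse(cs);print("bowl top",e,onz("top",e[0],.11))
print("rim pts",onz("top",[(424,232),(482,232),(453,202),(453,262)],.11))
print("bowl scene rim", onz("scene",[(185,226),(237,226),(211,205)],.11))
print("pink top edge",onz("top",cr([(160,52),(73,112),(167,60),(85,122)]),.11), "base",onz("top",cr([(213,90),(138,142)]),0))
print("board near edge",onz("top",cr([(240,27),(720,35)]),.05))
print("blue bowl rim near", onz("top",[(237,185)],.11))
E
python3 m.py
```

```text
rack [[0.5174 0.3129 0.047 ]
 [0.4996 0.0506 0.047 ]
 [0.4441 0.0553 0.047 ]
 [0.4626 0.316  0.047 ]] [0.4809 0.1837 0.047 ] len 0.26290848449592347 0.05494549503147167
y-axis yaw deg from +y -3.9682170952699503
pocket [0.4868 0.2685]
pocket [0.4809 0.1837]
pocket [0.4751 0.0989]
tile top [[0.4879 0.2685 0.122 ]]
tile top [[0.4813 0.1832 0.122 ]]
tile top [[0.4753 0.099  0.122 ]]
scene tops edge y,b,g [[0.4886 0.2675 0.122 ]
 [0.4814 0.1837 0.122 ]
 [0.4748 0.0982 0.122 ]]
rack scene front top corners [[0.5056 0.0537 0.047 ]
 [0.5233 0.3072 0.047 ]]
bowl top ((452.76324462890625, 230.98098754882812), (57.493507385253906, 58.71672058105469), 108.83668518066406) [[ 0.5355 -0.2658  0.11  ]]
rim pts [[ 0.5329 -0.2029  0.11  ]
 [ 0.5336 -0.3295  0.11  ]
 [ 0.6    -0.2674  0.11  ]
 [ 0.4673 -0.2653  0.11  ]]
bowl scene rim [[ 0.582  -0.3128  0.11  ]
 [ 0.5636 -0.1898  0.11  ]
 [ 0.4864 -0.2853  0.11  ]]
pink top edge [[0.5965 0.3198 0.11  ]
 [0.5623 0.3679 0.11  ]
 [0.5919 0.3157 0.11  ]
 [0.5566 0.3609 0.11  ]] base [[0.5909 0.3185 0.    ]
 [0.5584 0.3641 0.    ]]
board near edge [[0.6214 0.2901 0.05  ]
 [0.6176 0.0057 0.05  ]]
blue bowl rim near [[0.6369 0.2137 0.11  ]]
```

```bash
cat > g.py <<'E'
import sys
from h import *
np.set_printoptions(precision=4,suppress=True)
# usage: g.py x y z yawdeg(of tool x)  -> tool-frame shift, spin
o=r.get_obs();M=R.from_rotvec(o["orientation"]).as_matrix()
print("t",o["clock"],"tcp",o["tcp_pos"],"yaw",np.degrees(np.arctan2(M[1,0],M[0,0])),"zt",M[:,2],"w",o["grip_width"],"F",o["contact_force"],"j",o["joints"])
a=list(map(float,sys.argv[1:]))
for k in range(0,len(a),4):
    x,y,z,w=a[k:k+4]
    print("shift",M.T@(np.array([x,y,z])-o["tcp_pos"]),"spin",np.arctan2(M[1,0],M[0,0])-np.radians(w))
E
python3 g.py .5 -.4 .23 -4 .52 -.05 .23 -4
```

```text
t 0.1 tcp [ 0.203  -0.6432  0.2304] yaw 17.520495520818113 zt [-0.0006  0.0016 -1.    ] w 0.08540480760259436 F [ 0.3674  0.5794 -0.3684] j [ 1.1569  0.4777  0.0224  1.5563 -0.0115  1.1093 -0.0831]
shift [ 0.3564 -0.1425  0.0006] spin 0.37560350349896793
shift [ 0.4808 -0.4702  0.0012] spin 0.37560350349896793
```

>>> play_rows(
  targets="-0.65 0.356 -0.142 0 0.376;-0.65 0.356 -0.142 0 0.376;-0.65 0.356 -0.142 0 0.376;-0.65 0.356 -0.142 0 0.376;-0.65 0.356 -0.142 0 0.376;-0.65 0.356 -0.142 0 0.376;-0.65 0.356 -0.142 0 0.376;-0.65 0.356 -0.142 0 0.376",
)

```text
clock: 0.77
tcp_pos: [0.4622, -0.4311, 0.231]
orientation: [-3.139, 0.11, 0.001]
contact_force: [0.5, -0.8, 0.5]
grip_width: 0.0705
gripper_force: 0.0
```

```bash
python3 g.py .5 -.08 .23 -4 .488 .268 .23 -4
```

```text
t 0.7667 tcp [ 0.4622 -0.4311  0.231 ] yaw -4.021624582332841 zt [-0.0005  0.0004 -1.    ] w 0.07047981393541664 F [ 0.463  -0.8243  0.5356] j [ 0.6478  0.407   0.0055  1.664  -0.0024  1.0712 -0.987 ]
shift [ 0.013  -0.3529  0.0011] spin -0.0003774201610766692
shift [-0.0233 -0.6992  0.0013] spin -0.0003774201610766692
```

>>> play_rows(
  targets="-0.65 0 -0.7 0 0;-0.65 0 -0.7 0 0;-0.65 0 -0.7 0 0;-0.65 0 -0.7 0 0;-0.65 0 -0.7 0 0;-0.65 0 -0.7 0 0;-0.65 0 -0.7 0 0;-0.65 0 -0.7 0 0",
)

```text
clock: 1.43
tcp_pos: [0.484, -0.0984, 0.2312]
orientation: [3.139, -0.11, -0.0]
contact_force: [1.2, 0.0, 0.3]
grip_width: 0.0702
gripper_force: 0.0
```

```bash
python3 g.py .488 .268 .20 -4
```

```text
t 1.4333 tcp [ 0.484  -0.0984  0.2312] yaw -4.030628752400708 zt [-0.0002 -0.0002 -1.    ] w 0.07022405566006211 F [1.1798 0.036  0.3114] j [ 0.2252  0.1875 -0.1708  1.9693  0.0382  0.9879 -1.6048]
shift [-0.0217 -0.3658  0.0311] spin -0.0005345725751704777
```

>>> play_rows(
  targets="-0.65 -0.022 -0.366 0.03 0;-0.65 -0.022 -0.366 0.03 0;-0.65 -0.022 -0.366 0.03 0;-0.65 -0.022 -0.366 0.03 0;-0.65 -0.022 -0.366 0.03 0;-0.65 -0.022 -0.366 0.03 0;-0.65 -0.022 -0.366 0.03 0;-0.65 -0.022 -0.366 0.03 0",
)

```text
clock: 2.1
tcp_pos: [0.4874, 0.2336, 0.2038]
orientation: [3.139, -0.111, -0.0]
contact_force: [0.1, -0.5, -0.4]
grip_width: 0.0707
gripper_force: 0.0
```

>>> play_rows(
  targets="-0.65 -0.002 -0.033 0.003 0;-0.65 -0.002 -0.033 0.003 0;-0.65 -0.002 -0.033 0.003 0",
)

```text
clock: 2.35
tcp_pos: [0.4872, 0.2671, 0.2005]
orientation: [-3.14, 0.103, 0.002]
contact_force: [0.5, -1.1, -0.6]
grip_width: 0.0703
gripper_force: 0.0
```

```bash
python3 g.py .488 .268 .068 -4
python3 - <<'E'
from h import *
s=r.grab_frame("scene")[130:290,310:520]
cv2.imwrite("pics/e1.png",cv2.resize(s,None,fx=3.5,fy=3.5,interpolation=2)[:,:,::-1])
E
```

```text
t 2.35 tcp [0.4872 0.2671 0.2005] yaw -3.77055740949692 zt [-0.0014  0.0003 -1.    ] w 0.07027298862160579 F [ 0.4704 -1.0525 -0.6394] j [-0.3094  0.3415 -0.3745  1.8551  0.1475  0.9731 -2.3842]
shift [ 0.001  -0.0009  0.1325] spin 0.004004528648583819
```

View pics/e1.png

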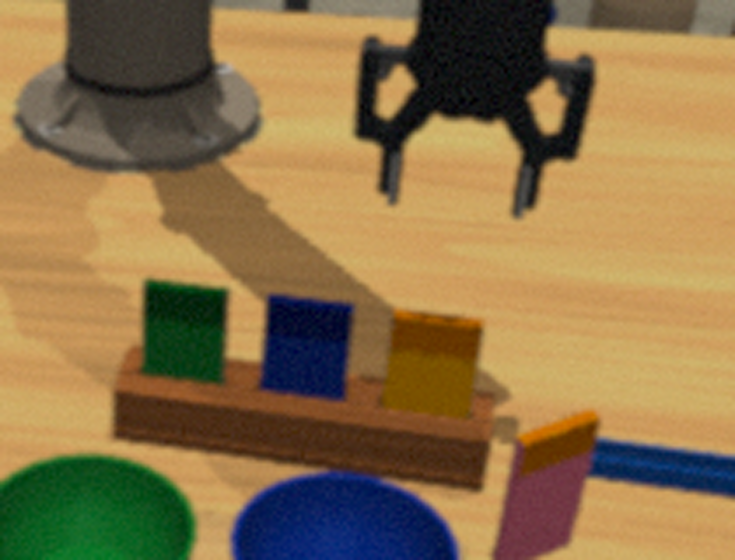

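Crop e1: the gripper is centred over the yellow tile, with fingertips at about (390,203) and (518,213). The knuckles stick out sideways, with outer lower corners at about (358,135) and (572,157). I'll check their clearance to the blue tile.

Run:
```python
from h import *
np.set_printoptions(precision=4,suppress=True)
q=np.array([(390,203),(518,213),(358,135),(382,142),(572,157),(537,165),(595,62),(362,42)])/3.5+[310,130]
p,d=ray("scene",q)
n=np.array([.998,-.069,0]);c=np.array([.487,.267,.2])
P=p+d*((n@(c-p))/(d@n))[:,None]
print(np.c_[(P-c)@np.array([.069,.998,0]),P[:,2]-.2005])
```

```text
[[-0.0387  0.0023]
 [ 0.0404  0.005 ]
 [-0.0632  0.0485]
 [-0.048   0.0453]
 [ 0.0659  0.048 ]
 [ 0.0465  0.0402]
 [ 0.0683  0.1115]
 [-0.0665  0.1113]]
```

>>> play_rows(
  targets="-0.65 0.001 -0.001 0.04 0;-0.65 0.001 -0.001 0.08 0;-0.65 0.001 -0.001 0.1 0;-0.65 0.001 -0.001 0.114 0;-0.65 0.001 -0.001 0.114 0;-0.65 0.001 -0.001 0.114 0",
  squeeze=50,
)

```text
clock: 2.9
tcp_pos: [0.4894, 0.2639, 0.0868]
orientation: [3.138, -0.114, -0.002]
contact_force: [1.0, 0.1, 0.2]
grip_width: 0.0705
gripper_force: 0.0
```

>>> play_rows(
  targets="0 0 0 0 0;0 0 0 0 0;0 0 0 0 0;0 0 0 0 0;0 0 0 0 0;0 0 0 0 0",
  squeeze=50,
)

```text
clock: 3.4
tcp_pos: [0.4904, 0.2658, 0.0885]
orientation: [-3.139, 0.111, -0.004]
contact_force: [0.2, -1.0, 7.7]
grip_width: 0.0587
gripper_force: 54.4
```

>>> play_rows(
  targets="0.3 0 0 -0.02 0;0.3 0 0 -0.04 0;0.3 0 0 -0.06 0;0.3 0 0 -0.08 0;0.3 0 0 -0.09 0;0.3 0 0 -0.09 0;0.3 0 0 -0.09 0;0.3 0 0 -0.09 0",
)

```text
clock: 4.07
tcp_pos: [0.4886, 0.2653, 0.1759]
orientation: [3.138, -0.11, -0.003]
contact_force: [0.1, -0.5, -2.1]
grip_width: 0.059
gripper_force: 54.6
```

```bash
python3 g.py .54 .262 .178 -4
python3 - <<'E'
from h import *
s=r.grab_frame("scene")[130:290,310:520]
cv2.imwrite("pics/e2.png",cv2.resize(s,None,fx=3.5,fy=3.5,interpolation=2)[:,:,::-1])
E
```

```text
t 4.0667 tcp [0.4886 0.2653 0.1759] yaw -4.025546397013457 zt [-0.0017 -0.0011 -1.    ] w 0.05896317331089623 F [ 0.0909 -0.4632 -2.1014] j [-0.3119  0.371  -0.3697  1.8769  0.1646  0.9253 -2.3994]
shift [ 0.0515 -0.0003 -0.0022] spin -0.00044586873990647147
```

View pics/e2.png

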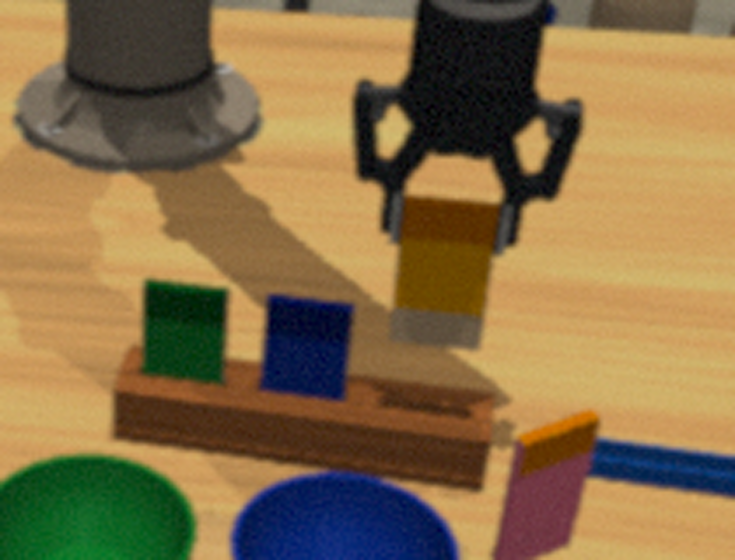

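Crop e2: the tile is out of the rack, gripped near its top, with the foot well above the rack. Next I move it in front of the rack, lower it, and pivot it against the rack's front top edge.

>>> play_rows(
  targets="0.3 0.02 -0.005 0 0;0.3 0.041 -0.01 0 0;0.3 0.041 -0.01 0 0;0.3 0.041 -0.01 0.02 0;0.3 0.041 -0.01 0.04 0;0.3 0.041 -0.01 0.064 0;0.3 0.041 -0.01 0.064 0;0.3 0.041 -0.01 0.064 0",
)

```text
clock: 4.78
tcp_pos: [0.5293, 0.2721, 0.1113]
orientation: [3.137, -0.11, -0.006]
contact_force: [0.3, -0.6, -1.2]
grip_width: 0.0593
gripper_force: 54.5
```

```bash
python3 g.py .5306 .2725 .1115 -4
```

```text
t 4.7833 tcp [0.5293 0.2721 0.1113] yaw -4.007054525807082 zt [-0.0042 -0.0022 -1.    ] w 0.059261326389192084 F [ 0.2935 -0.5576 -1.2445] j [-0.3236  0.509  -0.3358  1.8326  0.2164  0.8405 -2.4066]
shift [ 0.0013 -0.0005 -0.0002] spin -0.00012312470250049057
```

>>> play_rows(
  targets="0.3 -0.012 0 0 0;0.3 -0.022 0 0 0;0.3 -0.034 0 0.002 0;0.3 -0.046 0 0.006 0;0.3 -0.046 0 0.006 0",
  squeeze=40,
)

```text
clock: 5.2
tcp_pos: [0.4849, 0.2775, 0.1094]
orientation: [-3.137, 0.107, -0.007]
contact_force: [3.8, -0.3, 3.1]
grip_width: 0.0589
gripper_force: 53.6
```

Run:
```python
from h import *
s=r.grab_frame("scene")[130:290,310:520]
cv2.imwrite("pics/e3.png",cv2.resize(s,None,fx=3.5,fy=3.5,interpolation=2)[:,:,::-1])
```

```text
(no output)
```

View pics/e3.png

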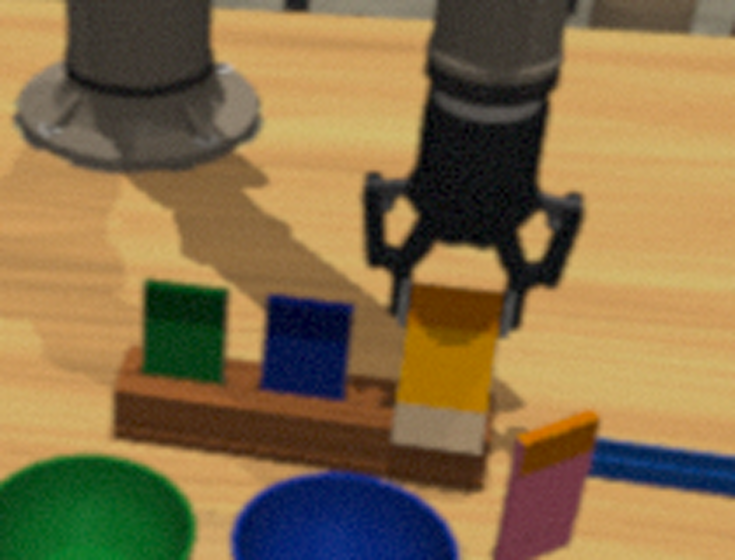

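Crop e3: the tile is leaning back against the rack's front edge as intended. I'll continue the swing.

>>> play_rows(
  targets="0.3 -0.005 0 0.002 0;0.3 -0.011 0 0.005 0;0.3 -0.016 0 0.008 0;0.3 -0.021 0 0.012 0;0.3 -0.026 0 0.016 0;0.3 -0.031 0 0.020 0;0.3 -0.031 0 0.020 0",
)

```text
clock: 5.83
tcp_pos: [0.4543, 0.2794, 0.0877]
orientation: [-3.138, 0.109, -0.003]
contact_force: [3.5, 0.8, 3.7]
grip_width: 0.0589
gripper_force: 52.9
```

Run:
```python
from h import *
s=r.grab_frame("scene")[130:290,310:520]
cv2.imwrite("pics/e4.png",cv2.resize(s,None,fx=3.5,fy=3.5,interpolation=2)[:,:,::-1])
```

```text
(no output)
```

View pics/e4.png

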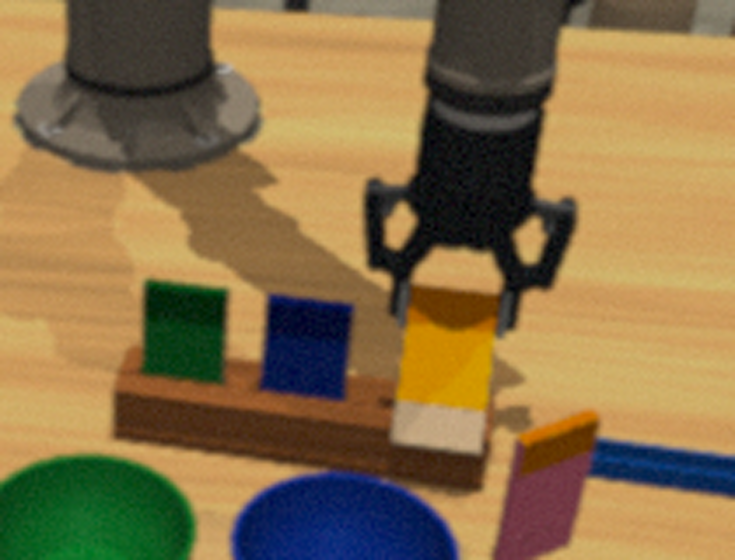

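Crop e4: the tile is strongly leaned, and the whole foot band faces the camera. Next I lift it off with a firmer grip and measure the angle from both views.

>>> play_rows(
  targets="0.3 0 0 0 0;0.3 0 0 0 0;0.3 0 0 -0.02 0;0.3 0 0 -0.05 0;0.3 0 0 -0.09 0;0.3 0 0 -0.13 0;0.3 0 0 -0.17 0;0.3 0 0 -0.17 0",
  squeeze=80,
)

```text
clock: 6.55
tcp_pos: [0.4557, 0.2802, 0.264]
orientation: [-3.134, 0.111, -0.01]
contact_force: [-0.2, 0.7, -1.1]
grip_width: 0.0585
gripper_force: 86.1
```

```bash
python3 g.py .5 -.08 .26 -4 .52 -.25 .26 -4
python3 - <<'E'
from h import *
s=r.grab_frame("scene")[60:260,340:520];t=r.grab_frame("top")[180:330,140:280]
s=cv2.resize(s,None,fx=3,fy=3,interpolation=2);t=cv2.resize(t,None,fx=3,fy=3,interpolation=2)
o=np.zeros((600,800,3),np.uint8);o[:,:540]=s
o[:450,540:]=t[:,:260]
cv2.imwrite("pics/e5.png",o[:,:,::-1])
E
```

```text
t 6.55 tcp [0.4557 0.2802 0.264 ] yaw -4.0488185618957875 zt [ 0.0068  0.0049 -1.    ] w 0.058525637166068456 F [-0.2364  0.6528 -1.0906] j [-0.3288  0.2387 -0.3986  1.8358  0.1051  1.0791 -2.4077]
shift [0.0696 0.3562 0.0025] spin -0.000852044641170141
shift [0.1015 0.5244 0.0018] spin -0.000852044641170141
```

View pics/e5.png

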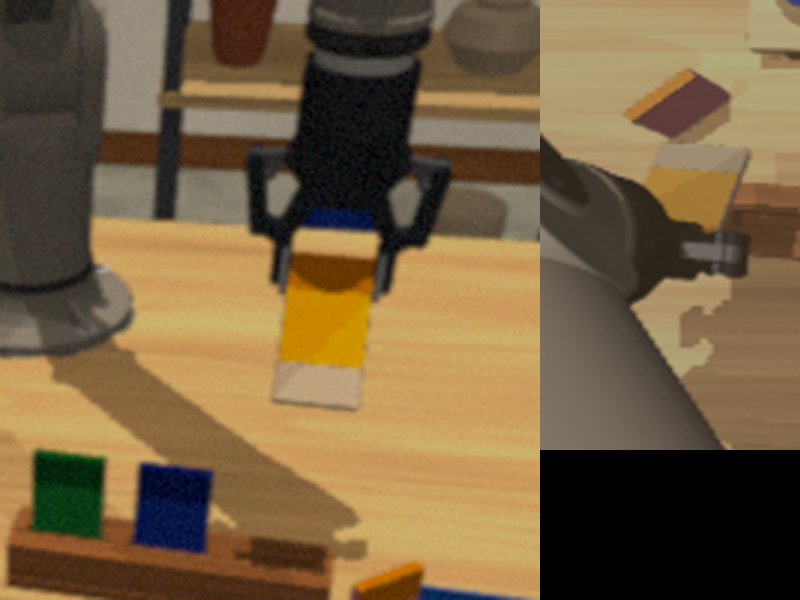

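Picture e5: the tile is held, glaze up, with foot corners at scene panel (273,403), (358,410) and top panel (750,149), (661,144). I'll triangulate these.

Run:
```python
from h import *
np.set_printoptions(precision=4,suppress=True)
sp=lambda a:(np.array(a)+.5)/3-.5+[340,60]
tp=lambda a:(np.array(a)-[540,0]+.5)/3-.5+[140,180]
S=sp([(273,403),(358,410),(279,361),(364,368)]);T=tp([(750,149),(661,144),(742,175),(654,169)])
P=[]
for a,b in zip(S,T):
    p,d=ray("scene",a);q,e=ray("top",b);d=d[0];e=e[0]
    k=np.linalg.lstsq(np.c_[d,-e],q-p,rcond=None)[0]
    A,B=p+k[0]*d,q+k[1]*e;P.append((A+B)/2);print(P[-1],"gap",np.linalg.norm(A-B))
f=(P[0]+P[1])/2;print("foot",f,"w",np.linalg.norm(P[0]-P[1]))
g=r.get_obs()["tcp_pos"]+[0,0,.022];v=f-g;n=np.array([.998,-.069,0])
print("rel",v,"lean",np.degrees(np.arctan2(v@n,-v[2])),np.linalg.norm(v))
# scene-only: top edge mid, length 110 from foot, in vertical plane through foot
p,d=ray("scene",sp((334,257)));d=d[0];d/=np.linalg.norm(d)
b=d@(p-f);c=(p-f)@(p-f)-.11**2;D=b*b-c;print("disc",D)
for t in(-b-max(D,0)**.5,-b+max(D,0)**.5):
    w=p+t*d-f;print(w,np.degrees(np.arctan2(-w@n,w[2])))
```

```text
[0.5251 0.247  0.2137] gap 0.0007400501339797199
[0.528  0.3064 0.2152] gap 0.0006783074645601317
[0.5053 0.2474 0.2366] gap 0.003301798357949496
[0.5089 0.3058 0.2376] gap 0.003872733973151241
foot [0.5265 0.2767 0.2144] w 0.0595022937044443
rel [ 0.073  -0.0013 -0.0652] lean 48.22040882224793 0.09791061629579491
disc 0.0011856137892514163
[-0.0138 -0.0017  0.1091] 7.124035245146424
[-0.0757  0.0046  0.0797] 43.604460013741246
```

The lean is about 46°, which is good. Now I carry it over the bowl at a moderate pace.

>>> play_rows(
  targets="0.3 0.002 0.015 0 0;0.3 0.007 0.045 0 0;0.3 0.012 0.075 0 0;0.3 0.017 0.105 0 0;0.3 0.022 0.135 0 0;0.3 0.027 0.165 0 0;0.3 0.031 0.195 0 0;0.3 0.036 0.225 0 0",
)

```text
clock: 7.32
tcp_pos: [0.4715, 0.0494, 0.2543]
orientation: [3.138, -0.111, -0.011]
contact_force: [0.3, -0.5, -1.1]
grip_width: 0.0584
gripper_force: 85.9
```

>>> play_rows(
  targets="0.3 0.005 0.03 0 0;0.3 0.01 0.06 0 0;0.3 0.015 0.09 0 0;0.3 0.02 0.12 0 0;0.3 0.024 0.15 0 0;0.3 0.028 0.175 0 0;0.3 0.031 0.19 0 0;0.3 0.032 0.2 0 0",
)

```text
clock: 7.98
tcp_pos: [0.4897, -0.1523, 0.2542]
orientation: [-3.139, 0.115, 0.01]
contact_force: [-0.2, 0.6, -2.7]
grip_width: 0.0585
gripper_force: 86.0
```

```bash
python3 g.py .5045 -.263 .225 -4
```

```text
t 7.9833 tcp [ 0.4897 -0.1523  0.2542] yaw -4.206438354730822 zt [-0.0065  0.0009 -1.    ] w 0.05849775111289512 F [-0.1531  0.558  -2.6589] j [ 0.2567  0.1946 -0.0882  1.9021  0.0199  1.0522 -1.484 ]
shift [0.023  0.1093 0.029 ] spin -0.0036030289924528502
```

>>> play_rows(
  targets="0.3 0.004 0.02 0 0;0.3 0.01 0.045 0 0;0.3 0.015 0.07 0 0;0.3 0.02 0.09 0 0;0.3 0.023 0.105 0.005 0;0.3 0.023 0.11 0.01 0;0.3 0.023 0.11 0.018 0;0.3 0.023 0.11 0.025 0",
)

```text
clock: 8.65
tcp_pos: [0.5065, -0.26, 0.2301]
orientation: [-3.138, 0.109, 0.004]
contact_force: [-0.7, 0.4, -1.2]
grip_width: 0.0585
gripper_force: 86.0
```

>>> play_rows(
  targets="0.3 0 0 0 0;0.3 0 0 0 0;0.3 0 0 0 0;0.3 0 0 0 0;0.3 0 0 0 0;0.3 0 0 0 0",
)

```text
clock: 9.15
tcp_pos: [0.5076, -0.2616, 0.2326]
orientation: [3.139, -0.11, 0.001]
contact_force: [-0.1, 1.0, -1.7]
grip_width: 0.0582
gripper_force: 86.0
```

```bash
python3 g.py .5045 -.263 .225 -4
python3 - <<'E'
from h import *
s=r.grab_frame("scene")[80:290,140:290];t=r.grab_frame("top")[170:290,380:500]
s=cv2.resize(s,None,fx=2.8,fy=2.8,interpolation=2);t=cv2.resize(t,None,fx=3,fy=3,interpolation=2)
o=np.zeros((588,800,3),np.uint8);o[:,:420]=s;o[:360,430:790]=t
cv2.imwrite("pics/e6.png",o[:,:,::-1])
E
```

```text
t 9.15 tcp [ 0.5076 -0.2616  0.2326] yaw -4.0097696994912075 zt [ 0.0008 -0.0003 -1.    ] w 0.058217859737383776 F [-0.0508  0.9566 -1.7158] j [ 0.3858  0.3059 -0.0236  1.8074  0.0083  1.0276 -1.2818]
shift [-0.003   0.0016  0.0076] spin -0.00017051342305197947
```

View pics/e6.png

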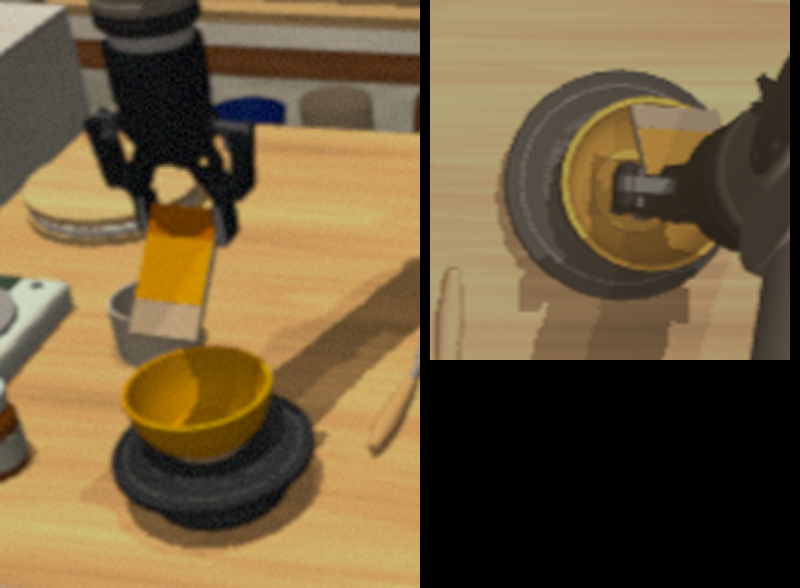

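Picture e6: the tile is over the bowl, well above the rim, with glaze up. Foot corners are at scene (130,330), (197,340) and top (720,110), (632,106). One last angle check.

Run:
```python
from h import *
np.set_printoptions(precision=4,suppress=True)
S=np.array([(130,331),(197,341)])/2.8+[140,80];T=(np.array([(720,110),(632,106)])-[430,0])/3+[380,170]
P=[]
for a,b in zip(S,T):
    p,d=ray("scene",a);q,e=ray("top",b);d=d[0];e=e[0]
    k=np.linalg.lstsq(np.c_[d,-e],q-p,rcond=None)[0];P.append((p+k[0]*d+q+k[1]*e)/2)
f=np.mean(P,0);v=f-r.get_obs()["tcp_pos"]-[0,0,.022]
lean=np.arctan2(np.hypot(*v[:2]),-v[2]);print(f,np.degrees(lean),np.linalg.norm(v))
ok=np.radians(38)<lean<np.radians(54) and .13<f[2]<.25
print(r.hand_in() if ok else "check")
```

```text
[ 0.5788 -0.2662  0.1855] 46.06592326580037 0.09928500281589848
the job is handed in; nothing more can be done
None
```

The job is handed in: the yellow tile, matching the yellow bowl on the wheel, is held over that bowl's middle, about 75 mm above its rim, leaned back about 46° with its glazed face up and steady in the gripper.

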